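# Sort the bar bits after cocktails

### The arm

A 6-joint arm with a two-finger parallel gripper is mounted at the origin on the work surface. World frame = base frame: x ahead of the robot, y to its left, z up, the work surface at z = 0. Lengths are in m, angles in rad, forces in N, time in s.
With the tool pointing down it reaches from about 0.325 to 0.85 m from the base axis. Payload 4.4 kg.
Tool frame: the origin (TCP) lies midway between the tips of the shut fingers; the grasp point (between the pads) lies 19 mm behind it; z points along the fingers, y is the line along which they close (so a half turn about z gives the same grasp; the last joint's range is limited). The gripper opens to 94 mm and grips with 3 to 60 N. Pads are 16 mm wide; open, the fingers measure 119 mm over their backs; the gripper's body (75 mm by 177 mm) begins 78 mm behind the grasp point.
Start: joints at [1.173, 0.207, 1.542, -0, 1.393, -0.15], TCP at [0.141, 0.557, 0.205] pointing down, gripper open.
Joint ranges: [-2.73, 2.73], [-0.86, 2.22], [0.23, 2.46], [-1.11, 4.25], [0.08, 2.63], [-2.82, 2.82]. Speed limits (rad/s): [2.79, 2.79, 3.14, 3.14, 3.14, 3.14].

### API

Orientations are given as a rotation vector (axis times angle).
In Python, from workcell import bot gives the robot as it stands.
- The arm moves only by the shell command python3 -m inch 'ROWS' [OPENING] [FORCE]. ROWS is JSON, a list of rows, each a list of 2 entries, a list of its own where there are three numbers: the shift along the tool's x, y, z in units of 600 mm (1.0 is 600 mm), then the turn, a rotation vector about the tool's x, y, z in units of 30 degrees (1.0 is 30 degrees). A call has 1 to 10 rows; each row shifts and turns the commanded pose from where the row before left it, along the tool's axes as they then stand; what a row does not reach is not made up. A row lasts 1/12 s, in which the tool goes at most 41.7 mm and 7.16 degrees, less where a joint would pass 70% of its speed; a pose out of reach is approached as far as the arm can. A call with a number of a shift or a turn outside -1 to 1 is refused whole. A call with a gripper value outside its range is refused whole. OPENING is the gripper's target within -1 to 1 (shut at 1, half-way at 0, fully open at -1), set as the call begins (- or left out, the last holds). The fingers move at their own pace and stop on an object; FORCE is the grip in N (left out, the last holds). Time passes only in rows, so rows that do not move let the fingers close. It gives the time, the measured TCP pose, the force, the opening and the grip force at its end, in the units of the state.
- bot.get_state(): the state, without advancing time (a new reading comes with each control period).
- bot.get_image(name): name is "side" or "top" or "wrist"; returns a dict with "color" (384x512x3 uint8, red, green, blue), "z_map" (384x512 float32, m along the optical axis (not along the pixel's ray), 0 where there is no reading), "camera_matrix" (3x3 intrinsics, pixels), "eye" and "rotation" of the camera in the world. Camera axes: x right, y up, looking along -z (the intrinsics and any distortion apply to the point x, -y, -z); pixel columns grow to the right and rows downward; lengths in m; the calibration is good to about 2 mm. A picture is of the moment at which its call begins.
- bot.close_job(): hands the job in; it is judged then, once.
Trained networks look in the newest picture that a camera, given by its name, has taken for a name from the list of things; names that differ only in an ending like _2 or _b are one class to them, and where a whole thing is asked for, a point or a joint stands for the part that bears it (a point fixed in the world has none). Each returns a list of dicts, best first, with "conf" (0 to 1); they miss things now and then, are a little off and sometimes report something else, mostly with a low value. They report only what shows in the picture. A call takes as long as a camera call. They do not tell look-alikes from the thing itself.
- bot.find_in(query, camera): "point" ([x, y, z] in m, in world coordinates, good to about 4 mm: the middle of the surface that is visible of it).
The state is a dict: "t": time; "q": joint angles; "joint_vel": joint speeds; "joint_torque": joint torques, N m; "ee_pos": TCP position; "tool_rot": TCP orientation; "wrist_force": force on the tool from outside, world axes, zero at the start; "torque": the same for the moment, N m; "finger_gap": finger opening in m; "grasp_force": force on a finger pad.
Only numpy, scipy, OpenCV 4.12 (cv2) and the standard library are available. Lean on these libraries where they do the work, as an engineer would, in place of code of your own. Each camera call takes 0.05 s, during which the arm holds its last target. There are 200 camera calls.

### The job

Sort the bar bits left scattered on the bistro table: put the two steel chilling cubes into the pulled-out drawer of the ice tray, one lying flat in each of its two compartments, put both wine corks in the round bowl, and stand the glass jigger upright on the middle of the cork coaster. Leave the cocktail shaker and the bamboo muddler where they are.

Things in the scene. Friction and masses are not known exactly. Their poses are not given: they have to be found in the camera images.
- cube1: a stainless steel chilling cube, 34 mm edge with rounded edges, about 90 g, loose, lying flat on the table; origin at its centre, axes normal to its faces; at the start its z axis is up (small round weld mark on top). Same as cube2: either may go in either compartment
- cube2: the second steel chilling cube, same as cube1 in all respects
- wine_cork1: a wine cork, plain cylinder 24 mm in diameter and 45 mm long, 12 g, loose, standing on end at the start; origin at its centre (22.5 mm above the table at the start), z along its length. Same as wine_cork2; in the bowl it may stand or lie
- wine_cork2: the second wine cork, same as wine_cork1 in all respects
- jigger: a small straight-sided glass jigger (open measuring glass) with a steel band at its foot and two dark measuring lines, 42 mm outer diameter, 62 mm tall, about 110 g, loose, standing upright; origin at the centre of its underside, z up
- ice_tray: low acrylic ice tray, fixed, its drawer pulled out. Origin: centre of the drawer's underside, on the table; z up, -x out of the drawer's front. Drawer 72 (x) by 140 mm (y), walls 4 mm thick and 16 mm high, floor 4 mm above the table; a wall at y = 0 makes two compartments, inside 64 by 64 mm, centred at x = 0, y = +34 and -34 mm. Behind it (x 36 to 133 mm, 154 mm wide) its closed case, 48 mm high
- bowl: round white ceramic bowl, fixed to the table, 140 mm across the rim, 40 mm high, walls 4 mm; its flat inner floor is 5 mm above the table and about 108 mm in diameter; origin at the centre of its underside, z up
- coaster: round cork coaster, fixed to the table, 90 mm in diameter, 6 mm thick; origin at the centre of its underside (on the table), z up
- shaker: stainless steel cocktail shaker, loose bystander standing upright, 88 mm in diameter, 215 mm tall; origin at the centre of its underside. To be left alone
- muddler: bamboo muddler lying on the table, loose bystander, 220 mm long (along its x), 26 mm thick; origin at the middle of its underside. To be left alone
Not all that is in view belongs to the job. What is meant by the coaster is not orange, and is the smaller of those in its own colour. Of the things that look like the jigger, the smaller one is meant.

How it is judged:
At the end, for the whole second after the job is handed in: One cube flat on the floor of each compartment, within 17 mm of its centre along x and y; both corks in the bowl (centres within 54 mm of its axis, under 50 mm high); jigger upright (0.1 rad) on the coaster, within 15 mm of its centre; all at rest ((((x of cube1 in the frame of ice_tray between -0.017 and 0.017 m and y of cube1 in the frame of ice_tray between 0.017 and 0.051 m and z of cube1 in the frame of ice_tray between 0.015 and 0.027 m) and (x of cube2 in the frame of ice_tray between -0.017 and 0.017 m and y of cube2 in the frame of ice_tray between -0.051 and -0.017 m and z of cube2 in the frame of ice_tray between 0.015 and 0.027 m)) or ((x of cube1 in the frame of ice_tray between -0.017 and 0.017 m and y of cube1 in the frame of ice_tray between -0.051 and -0.017 m and z of cube1 in the frame of ice_tray between 0.015 and 0.027 m) and (x of cube2 in the frame of ice_tray between -0.017 and 0.017 m and y of cube2 in the frame of ice_tray between 0.017 and 0.051 m and z of cube2 in the frame of ice_tray between 0.015 and 0.027 m))) and horizontal distance between each of wine_cork1, wine_cork2 and bowl below 0.054 m and z of each of wine_cork1, wine_cork2 in the frame of bowl below 0.05 m and horizontal distance between jigger and coaster below 0.015 m and angle between jigger's own z axis and vertical below 0.1 rad and height (world z) of jigger between 0.003 and 0.01 m and linear speed of each of cube1, cube2, wine_cork1, wine_cork2, jigger below 0.02 m/s); the robot touches nothing.
It fails at once if the shaker is pushed more than 20 mm or tipped (distance of shaker from where it was at the start of the episode above 0.02 m or angle between shaker's own z axis and vertical above 0.3 rad).
It fails at once if the muddler is pushed more than 20 mm (distance of muddler from where it was at the start of the episode above 0.02 m).
It also fails if it takes over 115 s, if anything falls off the work surface, if the arm or the gripper's body presses on something with over 40 N, if the wrist force passes 120 N, or if a joint passes its speed limit or range.

## Working session

There is one attempt and no reset: what is moved stays moved. The work goes in short steps, Python scripts to look and compute and a shell command to move; the robot and the scene stay as the last step left them, time stands still between calls to the robot, and variables do not carry over. Pictures are saved under pics/ and viewed, at most 14 in all, crops included, and the job is handed in when it is done.

```bash
mkdir -p pics; cat > h.py <<'E'
from workcell import bot
import numpy as np, cv2
from scipy.spatial.transform import Rotation as R
def proj(im,p):
    K=np.array(im["camera_matrix"]);c=np.array(im["rotation"]).T@(np.array(p)-im["eye"])
    return [round(float(K[0,0]*c[0]/-c[2]+K[0,2])),round(float(K[1,1]*-c[1]/-c[2]+K[1,2]))]
def cloud(im):
    K=np.array(im["camera_matrix"]);z=im["z_map"];v,u=np.mgrid[:z.shape[0],:z.shape[1]]
    c=np.stack([(u-K[0,2])/K[0,0]*z,-(v-K[1,2])/K[1,1]*z,-z],-1)
    return c@np.array(im["rotation"]).T+im["eye"]
def save(im,n,crop=None,s=1.5):
    c=im["color"][:,:,::-1]
    if crop: c=c[crop[1]:crop[3],crop[0]:crop[2]]
    cv2.imwrite(n,cv2.resize(c,None,fx=s,fy=s,interpolation=cv2.INTER_CUBIC))
E
python3 - <<'E'
from h import *
s=bot.get_state();print(s)
for cam in("top","side"):
    im=bot.get_image(cam);save(im,f"pics/{cam}0.png")
    print(cam,np.round(im["eye"],3),np.array(im["camera_matrix"]).round(1).tolist(),[k for k in im])
    for n in "cube1 wine_cork1 jigger ice_tray bowl coaster shaker muddler".split():
        print(n,[(np.round(d["point"],3).tolist(),round(d["conf"],2),proj(im,d["point"])) for d in bot.find_in(n,cam)])
E
```

```text
{'t': 0.0, 'q': array([ 1.17251463e+00,  2.07439350e-01,  1.54289958e+00, -2.23903432e-07,
        1.39349044e+00, -1.50506949e-01]), 'joint_vel': array([ 2.21753340e-03,  1.60708019e-03,  4.48645588e-05,  1.82598860e-03,
       -8.35614750e-04, -4.09901753e-04]), 'joint_torque': array([ 5.07201785e-04, -3.70875835e+01, -2.81417781e+01,  6.98565901e-02,
        3.58879741e-02, -1.76157523e-04]), 'ee_pos': array([0.1407248 , 0.55670571, 0.20430561]), 'tool_rot': array([-0.38813369, -3.11691175,  0.00338143]), 'wrist_force': array([0.40263899, 0.05860915, 0.61947484]), 'torque': array([-0.03836776,  0.02926795,  0.04726111]), 'grasp_force': 0.0, 'finger_gap': 0.09427609272018025}
top [ 0.402 -0.074  1.203] [[350.1, 0.0, 250.1], [0.0, 350.1, 189.2], [0.0, 0.0, 1.0]] ['color', 'z_map', 'camera_matrix', 'eye', 'rotation']Traceback (most recent call last):
  File "<stdin>", line 7, in <module>
  File "h.py", line 6, in proj
    return [round(float(K[0,0]*c[0]/-c[2]+K[0,2])),round(float(K[1,1]*-c[1]/-c[2]+K[1,2]))]
                               ~^^^
IndexError: invalid index to scalar variable.
```

```bash
sed -i 's/np.array(im\["rotation"\])/R.from_rotvec(im["rotation"]).as_matrix()/' h.py
python3 - <<'E'
from h import *
for cam in("top","side"):
    im=bot.get_image(cam);save(im,f"pics/{cam}0.png");np.savez(f"{cam}0.npz",**im)
    print(cam,np.round(im["eye"],3),np.round(im["rotation"],3))
    for n in "cube1 wine_cork1 jigger ice_tray bowl coaster shaker muddler".split():
        print(n,[(np.round(d["point"],3).tolist(),round(d["conf"],2),proj(im,d["point"])) for d in bot.find_in(n,cam)])
E
```

```text
top [ 0.402 -0.074  1.203] [ 0.102 -0.105 -1.567]
cube1 [([0.502, 0.102, 0.034], 0.6, [197, 205])]
wine_cork1 [([0.469, -0.176, 0.045], 0.46, [281, 215])]
jigger [([0.375, 0.102, 0.059], 0.81, [195, 244]), ([0.458, 0.183, 0.039], 0.5, [172, 218])]
ice_tray [([0.678, 0.006, 0.044], 0.68, [226, 153])]
bowl [([0.492, 0.36, 0.006], 0.63, [123, 209]), ([0.502, -0.091, 0.037], 0.34, [255, 205])]
coaster [([0.485, -0.538, 0.007], 0.97, [385, 211]), ([0.515, -0.396, 0.005], 0.84, [343, 202]), ([0.66, -0.417, 0.006], 0.83, [348, 161])]
shaker [([0.719, 0.241, 0.158], 0.57, [147, 132])]
muddler [([0.721, -0.297, 0.02], 0.76, [314, 143])]
side [0.325 0.844 0.59 ] [ 0.197 -1.472 -2.516]
cube1 [([0.504, -0.076, 0.029], 0.73, [278, 201]), ([0.5, 0.12, 0.03], 0.65, [262, 243]), ([0.717, 0.285, 0.119], 0.5, [137, 240])]
wine_cork1 [([0.464, -0.162, 0.027], 0.5, [297, 189]), ([0.469, 0.004, 0.027], 0.48, [285, 220])]
jigger [([0.378, 0.133, 0.055], 0.92, [315, 246]), ([0.456, 0.201, 0.042], 0.59, [273, 264]), ([0.47, 0.004, 0.028], 0.34, [284, 219])]
ice_tray [([0.679, 0.031, 0.03], 0.79, [204, 213])]
bowl [([0.494, 0.339, 0.011], 0.75, [237, 320])]
coaster [([0.658, -0.408, 0.008], 0.84, [254, 155]), ([0.482, -0.526, 0.004], 0.64, [308, 147]), ([0.47, 0.004, 0.028], 0.44, [285, 219])]
shaker [([0.72, 0.285, 0.121], 0.57, [135, 239])]
muddler [([0.722, -0.285, 0.021], 0.64, [226, 164])]
```

View pics/top0.png

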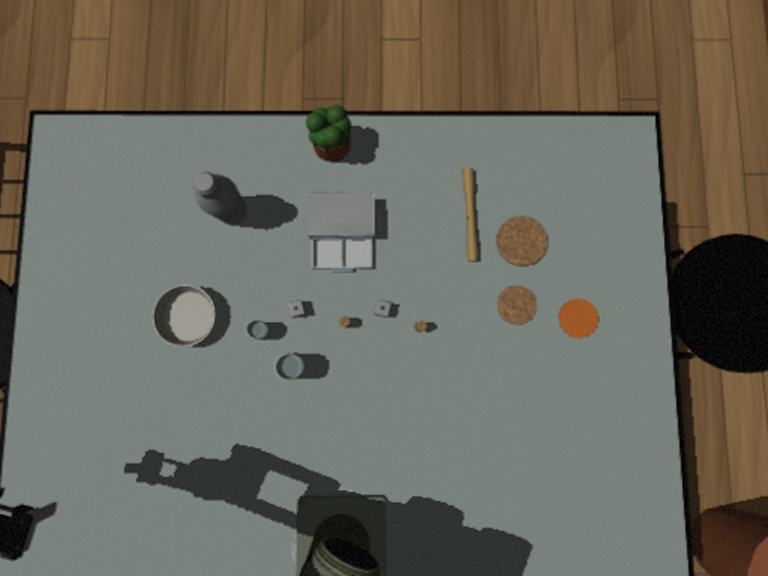

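View pics/side0.png

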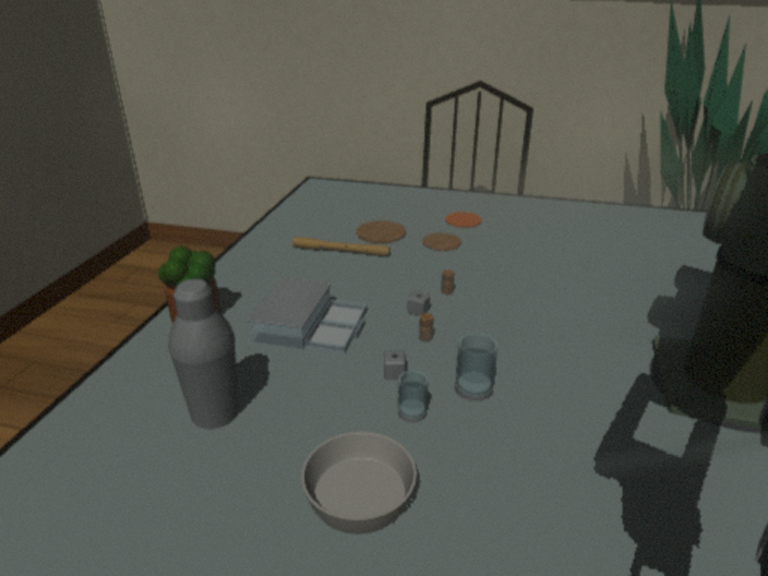

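Top view (1.5x picture pixels): the jigger could be the small glass (258,330) or the large one (290,366); I choose the small one. The coaster could be the small cork (517,305), the large cork (522,240) or the orange one (579,318); I choose the small cork. The cubes are at (297,309) and (383,308), the corks at (345,322) and (421,326), the bowl at (186,316), the drawer at (343,253). I'll measure these with depth and check the choice in one close crop.

```bash
python3 - <<'E'
from h import *
im=dict(np.load("top0.npz"));P=cloud(im);H=P[...,2]
print("table z",np.median(H[250:290,300:400]))
def blob(name,c,r,z0,z1):
    m=(np.hypot(P[...,0]-c[0],P[...,1]-c[1])<r)&(H>z0)&(H<z1)
    q=P[m];
    if len(q)<4: print(name,"few",len(q));return
    rc=cv2.minAreaRect((q[:,:2]*1000).astype(np.float32));cc,rr=cv2.minEnclosingCircle((q[:,:2]*1000).astype(np.float32))
    print(name,len(q),"mean",q.mean(0).round(4),"rect",np.round(rc[0],1),np.round(rc[1],1),round(rc[2],1),"circ",np.round(cc,1),round(rr,1))
blob("cubeA",(.502,.105),.035,.029,.042);blob("cubeB",(.502,-.091),.035,.029,.042)
blob("corkA",(.47,-.005),.03,.036,.055);blob("corkB",(.466,-.176),.03,.036,.055)
blob("jig",(.458,.19),.045,.012,.075);blob("glass",(.375,.115),.06,.012,.1)
blob("bowlrim",(.49,.35),.1,.033,.05)
blob("coaster",(.513,-.396),.07,.0035,.012);blob("coasterbig",(.66,-.417),.09,.0035,.012)
blob("drawerwall",(.62,.0),.085,.0115,.022);blob("case",(.70,0.0),.12,.04,.055)
# cork disc by colour
hsv=cv2.cvtColor(im["color"],cv2.COLOR_RGB2HSV);m=(hsv[...,1]>90)
for n,(u,v) in {"coaster":(344,203),"big":(348,161)}.items():
    k=m.copy();k[:v-25]=0;k[v+25:]=0;k[:,:u-20]=0;k[:,u+20:]=0
    q=P[k];cc,rr=cv2.minEnclosingCircle((q[:,:2]*1000).astype(np.float32));print(n,len(q),np.median(q,0).round(4),q.mean(0).round(4),np.round(cc,1),rr)
save(im,"pics/crop0.png",(110,140,370,260),3)
E
```

```text
table z 0.0016293044967277126
cubeA 102 mean [0.5011 0.1009 0.0353] rect [501.8 101.2] [33.7 33.5] 14.8 circ [501.7 100.8] 21.8
cubeB 101 mean [ 0.5022 -0.092   0.035 ] rect [502.5 -92.2] [33.3 33.5] 76.2 circ [501.9 -92. ] 21.0
corkA 43 mean [ 0.4721 -0.0089  0.0467] rect [472.5  -9.3] [20. 20.] 1.9 circ [472.6  -8.8] 11.8
corkB 42 mean [ 0.4627 -0.1765  0.0464] rect [ 462.8 -176. ] [21.  21.4] 45.8 circ [ 463.  -176.3] 11.9
jig 168 mean [0.4538 0.1837 0.0466] rect [454.4 184.2] [40.3 40.8] 47.6 circ [454.1 184.8] 21.2
glass 311 mean [0.374  0.1072 0.0646] rect [373.2 107.5] [54.4 57.2] 0.0 circ [373.7 107.8] 28.9
bowlrim 238 mean [0.4878 0.3603 0.0402] rect [484.4 347.7] [136.3 137.6] 0.4 circ [485.4 348.7] 70.2
coaster 640 mean [ 0.5117 -0.398   0.0068] rect [ 513.2 -395.7] [137.1 130.3] 51.9 circ [ 512.9 -396.5] 69.4
coasterbig 990 mean [ 0.6596 -0.416   0.008 ] rect [ 661.4 -418. ] [171.3 175.1] 0.4 circ [ 660.1 -417.6] 89.6
drawerwall 228 mean [0.6289 0.0021 0.0168] rect [627.9   0.8] [ 81.3 138.2] 0.0 circ [629.9   1.4] 76.5
case 1263 mean [0.7147 0.0022 0.0495] rect [716.4   3.3] [100.4 149.8] 0.1 circ [716.2   2.4] 88.8
coaster 502 [ 0.5132 -0.3984  0.0074] [ 0.5132 -0.3977  0.0097] [ 468.2 -255.4] 193.4174346923828
big 858 [ 0.6626 -0.4153  0.0096] [ 0.6612 -0.4141  0.0136] [ 551.2 -267.4] 244.4528045654297
```

View pics/crop0.png

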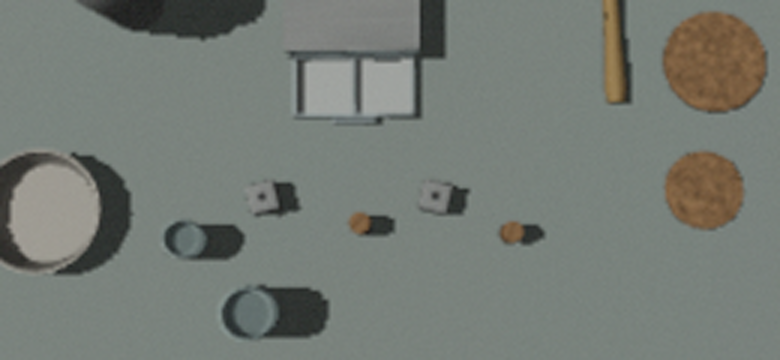

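The crop confirms it: the jigger is the small glass at crop pixel (188,240), and the large one is at (250,312). The coaster is the small cork disc at (704,190), and the large one is at (715,62). The tray is about square to the world, with its origin near (0.632, 0.002). First move: turn the tool to neutral (tool x = −world x, tool y = +world y) and travel toward the jigger.

```bash
python3 -m inch '[[[0,0,0],[0,0,-0.237]],[[0,0,0],[0,0,-0.237]],[[-0.037,-0.044,0],[0,0,0]],[[-0.037,-0.044,0],[0,0,0]],[[-0.037,-0.044,0],[0,0,0]],[[-0.037,-0.044,0],[0,0,0]],[[-0.037,-0.044,0],[0,0,0]],[[-0.037,-0.044,0],[0,0,0]],[[-0.037,-0.044,0],[0,0,0]],[[-0.037,-0.044,0],[0,0,0]]]' -0.4 12
python3 -m inch '[[[-0.037,-0.044,0],[0,0,0]],[[-0.037,-0.044,0],[0,0,0]],[[-0.037,-0.044,0],[0,0,0]],[[-0.037,-0.044,0],[0,0,0]],[[0,0,0],[0,0,0]],[[0,0,0],[0,0,0]],[[0,0,0],[0,0,0]]]'
python3 - <<'E'
from h import *
s=bot.get_state();print(s["ee_pos"],R.from_rotvec(s["tool_rot"]).as_matrix().round(3).tolist(),s["q"].round(2))
im=bot.get_image("wrist");save(im,"pics/w1.png")
print(np.round(im["eye"],3))
for n in ("jigger","cube1","wine_cork1"): print(n,[(np.round(d["point"],3).tolist(),round(d["conf"],2),proj(im,d["point"])) for d in bot.find_in(n,"wrist")])
E
```

```text
t: 1.83
ee_pos: [0.3195, 0.345, 0.2057]
tool_rot: [-0.001, 3.141, 0.001]
wrist_force: [0.8, -0.4, 0.0]
finger_gap: 0.0658
grasp_force: 0.0
t: 2.42
ee_pos: [0.4073, 0.2409, 0.2054]
tool_rot: [-0.0, -3.141, -0.001]
wrist_force: [0.2, -0.7, -0.4]
finger_gap: 0.0658
grasp_force: 0.0
[0.40731513 0.24090131 0.20542033] [[-1.0, 0.0, -0.001], [0.0, 1.0, 0.0], [0.001, 0.0, -1.0]] [ 0.35 -0.01  1.78  0.    1.37 -1.22]
[0.334 0.241 0.384]
jigger [([0.454, 0.191, 0.039], 0.71, [219, 216]), ([0.38, 0.11, 0.056], 0.6, [142, 158])]
cube1 [([0.497, 0.101, 0.028], 0.86, [152, 245]), ([0.491, -0.076, 0.026], 0.85, [17, 240])]
wine_cork1 [([0.471, -0.001, 0.036], 0.88, [67, 229])]
```

View pics/w1.png

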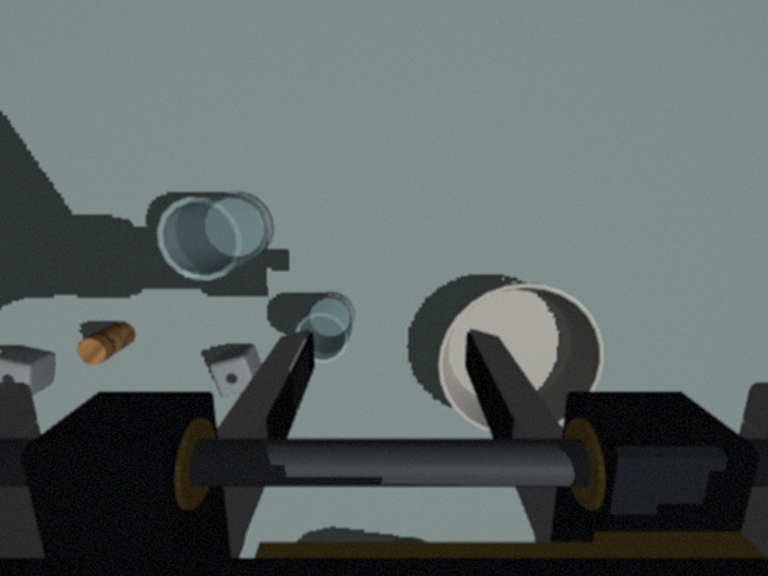

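The wrist view shows the jigger at (330,325) left of the fingers, cube A at (232,370), a cork at (105,342) and the bowl at (520,355). This agrees with the top camera. I'll grasp the jigger.

```bash
python3 -m inch '[[[-0.039,-0.0467,0],[0,0,0]],[[-0.039,-0.0467,0],[0,0,0]],[[0,0,0.06],[0,0,0]],[[0,0,0.06],[0,0,0]],[[0,0,0.06],[0,0,0]],[[0,0,0.06],[0,0,0]],[[0,0,0.03],[0,0,0]],[[0,0,0.03],[0,0,0]],[[0,0,0],[0,0,0]],[[0,0,0],[0,0,0]]]'
python3 -m inch '[[[0,0,0],[0,0,0]],[[0,0,0],[0,0,0]],[[0,0,0],[0,0,0]],[[0,0,0],[0,0,0]],[[0,0,0],[0,0,0]],[[0,0,0],[0,0,0]]]' 0.5 15
python3 -m inch '[[[0,0,-0.03],[0,0,0]],[[0,0,-0.06],[0,0,0]],[[0,0,-0.06],[0,0,0]],[[0,0,0],[0,0,0]]]'
```

```text
t: 3.45
ee_pos: [0.4531, 0.1853, 0.0247]
tool_rot: [0.003, -3.139, 0.001]
wrist_force: [0.6, -0.2, 0.0]
finger_gap: 0.0657
grasp_force: 0.0
t: 3.95
ee_pos: [0.4555, 0.1852, 0.0268]
tool_rot: [-0.0, 3.139, 0.002]
wrist_force: [-0.6, 1.8, 5.6]
finger_gap: 0.0414
grasp_force: 15.0
t: 4.28
ee_pos: [0.4598, 0.1857, 0.1224]
tool_rot: [-0.001, 3.128, 0.004]
wrist_force: [1.7, -0.1, -0.6]
finger_gap: 0.0413
grasp_force: 15.0
```

```bash
python3 -m inch '[[[-0.0058,-0.057,0],[0,0,0]],[[-0.0058,-0.057,0],[0,0,0]],[[-0.0058,-0.057,0],[0,0,0]],[[-0.0058,-0.057,0],[0,0,0]],[[-0.0058,-0.057,0],[0,0,0]],[[-0.0058,-0.057,0],[0,0,0]],[[-0.0058,-0.057,0],[0,0,0]],[[-0.0058,-0.057,0],[0,0,0]],[[-0.0058,-0.057,0],[0,0,0]],[[-0.0058,-0.057,0],[0,0,0]]]'
python3 -m inch '[[[-0.0058,-0.057,0],[0,0,0]],[[-0.0058,-0.057,0],[0,0,0]],[[-0.0058,-0.057,0],[0,0,0]],[[-0.0058,-0.057,0],[0,0,0]],[[-0.0058,-0.057,0],[0,0,0]],[[-0.0058,-0.057,0],[0,0,0]],[[-0.0058,-0.057,0],[0,0,0]],[[0,0,0],[0,0,0]],[[0,0,0],[0,0,0]],[[0,0,0],[0,0,0]]]'
python3 - <<'E'
from h import *
s=bot.get_state();print(s["ee_pos"],s["tool_rot"].round(3))
im=bot.get_image("wrist");save(im,"pics/w2.png")
for n in ("jigger","coaster"): print(n,[(np.round(d["point"],3).tolist(),round(d["conf"],2),proj(im,d["point"])) for d in bot.find_in(n,"wrist")])
E
```

```text
t: 5.12
ee_pos: [0.4884, -0.1588, 0.1145]
tool_rot: [0.0, -3.14, -0.001]
wrist_force: [-0.4, -0.3, -0.7]
finger_gap: 0.0416
grasp_force: 15.0
t: 5.95
ee_pos: [0.5129, -0.3958, 0.114]
tool_rot: [-0.0, -3.14, -0.004]
wrist_force: [0.5, -0.1, -1.1]
finger_gap: 0.0414
grasp_force: 15.0
[ 0.51288734 -0.39576521  0.11400332] [-0.    -3.14  -0.004]
jigger [([0.515, -0.395, 0.124], 0.79, [260, 242])]
coaster [([0.499, -0.395, 0.004], 0.8, [259, 178]), ([0.486, -0.533, 0.005], 0.74, [119, 165]), ([0.688, -0.408, 0.007], 0.6, [248, 339])]
```

View pics/w2.png

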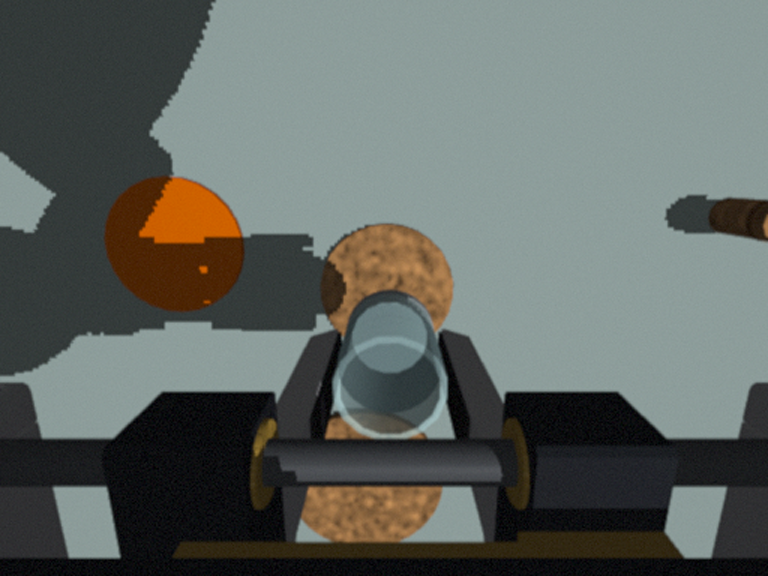

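The jigger is held upright at (390,370), over the small cork coaster. Lowering it.

```bash
python3 -m inch '[[[0,0,0.04],[0,0,0]],[[0,0,0.04],[0,0,0]],[[0,0,0.03],[0,0,0]],[[0,0,0.015],[0,0,0]],[[0,0,0.005],[0,0,0]],[[0,0,0],[0,0,0]],[[0,0,0],[0,0,0]]]'
python3 -m inch '[[[0,0,0.003],[0,0,0]],[[0,0,0],[0,0,0]],[[0,0,0],[0,0,0]]]'
```

```text
t: 6.68
ee_pos: [0.5146, -0.397, 0.0387]
tool_rot: [-0.002, 3.14, -0.002]
wrist_force: [-0.5, -0.0, -0.8]
finger_gap: 0.0414
grasp_force: 15.0
t: 6.93
ee_pos: [0.5143, -0.3972, 0.0367]
tool_rot: [-0.001, 3.14, -0.002]
wrist_force: [-0.3, -0.0, -0.8]
finger_gap: 0.0415
grasp_force: 15.0
```

```bash
python3 -m inch '[[[0,0,0.003],[0,0,0]],[[0,0,0],[0,0,0]],[[0,0,0],[0,0,0]]]'
python3 -m inch '[[[0,0,0.003],[0,0,0]],[[0,0,0],[0,0,0]],[[0,0,0],[0,0,0]]]'
```

```text
t: 7.18
ee_pos: [0.5137, -0.3966, 0.0338]
tool_rot: [0.0, -3.142, -0.0]
wrist_force: [-0.2, -0.7, -0.9]
finger_gap: 0.0417
grasp_force: 15.0
t: 7.43
ee_pos: [0.514, -0.397, 0.0328]
tool_rot: [-0.001, 3.141, -0.001]
wrist_force: [-1.0, 1.2, 4.0]
finger_gap: 0.0413
grasp_force: 15.0
```

Touching with about 5 N. Release and rise.

```bash
python3 -m inch '[[[0,0,0],[0,0,0]],[[0,0,0],[0,0,0]],[[0,0,0],[0,0,0]],[[0,0,0],[0,0,0]],[[0,0,-0.03],[0,0,0]],[[0,0,-0.06],[0,0,0]],[[0,0,-0.06],[0,0,0]],[[0,0,-0.06],[0,0,0]],[[0,0,0],[0,0,0]],[[0,0,0],[0,0,0]]]' -0.4
python3 - <<'E'
from h import *
s=bot.get_state();print(s["ee_pos"],s["tool_rot"].round(3))
im=bot.get_image("wrist")
for n in ("jigger","wine_cork1"): print(n,[(np.round(d["point"],3).tolist(),round(d["conf"],2),proj(im,d["point"])) for d in bot.find_in(n,"wrist")])
P=cloud(im);m=(np.hypot(P[...,0]-.513,P[...,1]+.397)<.04)&(P[...,2]>.058)&(P[...,2]<.075)
q=P[m];print(len(q),q[:,2].min(),q[:,2].max(),cv2.minEnclosingCircle((q[:,:2]*1000).astype(np.float32)))
E
```

```text
t: 8.27
ee_pos: [0.5156, -0.3984, 0.1619]
tool_rot: [-0.001, 3.136, -0.008]
wrist_force: [-0.1, -0.6, -0.6]
finger_gap: 0.0657
grasp_force: 0.0
[ 0.51556236 -0.39841243  0.16185501] [-1.000e-03  3.136e+00 -8.000e-03]
jigger [([0.516, -0.397, 0.045], 0.62, [261, 189])]
wine_cork1 [([0.468, -0.184, 0.04], 0.57, [472, 143])]
534 0.05802948025482779 0.06981548539247562 ((515.2376708984375, -396.2130432128906), 20.993305206298828)
```

Jigger stands at (0.515, −0.396) on the coaster. Next: cork B.

```bash
python3 -m inch '[[[0.012,0.0526,0],[0,0,0]],[[0.012,0.0526,0],[0,0,0]],[[0.012,0.0526,0],[0,0,0]],[[0.012,0.0526,0],[0,0,0]],[[0.012,0.0526,0],[0,0,0]],[[0.012,0.0526,0],[0,0,0]],[[0.012,0.0526,0],[0,0,0]],[[0,0,0],[0,0,0]],[[0,0,0],[0,0,0]],[[0,0,0],[0,0,0]]]' -0.1
python3 - <<'E'
from h import *
s=bot.get_state();print(s["ee_pos"],s["tool_rot"].round(3))
im=bot.get_image("wrist");P=cloud(im)
m=(np.hypot(P[...,0]-.463,P[...,1]+.176)<.022)&(P[...,2]>.036)&(P[...,2]<.05)
q=P[m];print(len(q),cv2.minEnclosingCircle((q[:,:2]*1000).astype(np.float32)))
E
```

```text
t: 9.25
ee_pos: [0.4628, -0.1757, 0.1569]
tool_rot: [0.001, -3.14, -0.001]
wrist_force: [0.2, -0.7, -0.4]
finger_gap: 0.0522
grasp_force: 0.0
[ 0.46279045 -0.17568039  0.1569067 ] [ 1.00e-03 -3.14e+00 -1.00e-03]
437 ((465.03125, -173.53773498535156), 12.029356002807617)
```

```bash
python3 -m inch '[[[0,0,0.06],[0,0,0]],[[0,0,0.06],[0,0,0]],[[0,0,0.06],[0,0,0]],[[0,0,0.04],[0,0,0]],[[0,0,0.016],[0,0,0]],[[0,0,0],[0,0,0]],[[0,0,0],[0,0,0]]]'
python3 -m inch '[[[0,0,0],[0,0,0]],[[0,0,0],[0,0,0]],[[0,0,0],[0,0,0]],[[0,0,0],[0,0,0]],[[0,0,0],[0,0,0]],[[0,0,-0.04],[0,0,0]],[[0,0,-0.06],[0,0,0]],[[0,0,-0.06],[0,0,0]],[[0,0,0],[0,0,0]],[[0,0,0],[0,0,0]]]' 0.8 10
```

```text
t: 9.88
ee_pos: [0.4637, -0.1767, 0.0166]
tool_rot: [0.001, 3.142, -0.0]
wrist_force: [0.5, 0.0, 0.3]
finger_gap: 0.0514
grasp_force: 0.0
t: 10.72
ee_pos: [0.4655, -0.177, 0.1155]
tool_rot: [-0.001, 3.136, -0.006]
wrist_force: [-0.6, 0.0, 0.7]
finger_gap: 0.0237
grasp_force: 10.0
```

```bash
python3 -m inch '[[[0,0.0583,0],[0,0,0]],[[0,0.0583,0],[0,0,0]],[[0,0.0583,0],[0,0,0]],[[0,0.0583,0],[0,0,0]],[[0,0.0583,0],[0,0,0]],[[0,0.0583,0],[0,0,0]],[[0,0.0583,0],[0,0,0]],[[0,0.0583,0],[0,0,0]],[[0,0.0583,0],[0,0,0]],[[0,0.0583,0],[0,0,0]]]'
python3 -m inch '[[[0,0.0583,0],[0,0,0]],[[0,0.0583,0],[0,0,0]],[[0,0.0583,0],[0,0,0]],[[0,0.0583,0],[0,0,0]],[[0,0.0583,0],[0,0,0]],[[0,0,0],[0,0,0]],[[0,0,0],[0,0,0]],[[0,0,0.06],[0,0,0]],[[0,0,0.05],[0,0,0]],[[0,0,0.02],[0,0,0]]]'
python3 -m inch '[[[0,0,0.01],[0,0,0]],[[0,0,0],[0,0,0]],[[0,0,0],[0,0,0]]]'
```

```text
t: 11.55
ee_pos: [0.4612, 0.1755, 0.1107]
tool_rot: [0.001, -3.138, 0.001]
wrist_force: [0.6, -0.2, 0.5]
finger_gap: 0.0237
grasp_force: 10.0
t: 12.38
ee_pos: [0.4592, 0.3454, 0.0293]
tool_rot: [-0.001, -3.133, 0.008]
wrist_force: [-1.1, -1.1, -0.7]
finger_gap: 0.0238
grasp_force: 10.0
t: 12.63
ee_pos: [0.4638, 0.3486, 0.0291]
tool_rot: [0.001, 3.141, 0.0]
wrist_force: [-0.4, -0.6, 0.7]
finger_gap: 0.0239
grasp_force: 10.0
```

```bash
python3 -m inch '[[[0,0,0.011],[0,0,0]],[[0,0,0],[0,0,0]],[[0,0,0],[0,0,0]]]'
python3 -m inch '[[[0,0,0],[0,0,0]],[[0,0,0],[0,0,0]],[[0,0,0],[0,0,0]],[[0,0,-0.03],[0,0,0]],[[0,0,-0.06],[0,0,0]],[[0,0,-0.06],[0,0,0]],[[0,0,-0.06],[0,0,0]],[[0,0,0],[0,0,0]]]' 0
python3 -m inch '[[[-0.0015,-0.0597,0],[0,0,0]],[[-0.0015,-0.0597,0],[0,0,0]],[[-0.0015,-0.0597,0],[0,0,0]],[[-0.0015,-0.0597,0],[0,0,0]],[[-0.0015,-0.0597,0],[0,0,0]],[[-0.0015,-0.0597,0],[0,0,0]],[[-0.0015,-0.0597,0],[0,0,0]],[[-0.0015,-0.0597,0],[0,0,0]],[[-0.0015,-0.0597,0],[0,0,0]],[[-0.0015,-0.0597,0],[0,0,0]]]' -0.1
python3 -m inch '[[[0,0,0],[0,0,0]],[[0,0,0],[0,0,0]],[[0,0,0],[0,0,0]]]' -0.1
python3 - <<'E'
from h import *
s=bot.get_state();print(s["ee_pos"],s["tool_rot"].round(3))
im=bot.get_image("wrist");P=cloud(im)
m=(np.hypot(P[...,0]-.4725,P[...,1]+.009)<.022)&(P[...,2]>.036)&(P[...,2]<.05)
q=P[m];print(len(q),cv2.minEnclosingCircle((q[:,:2]*1000).astype(np.float32)))
im=bot.get_image("top")
for n in ("bowl","wine_cork1"): print(n,[(np.round(d["point"],3).tolist(),round(d["conf"],2),proj(im,d["point"])) for d in bot.find_in(n,"top")])
save(im,"pics/bowl.png",(90,180,240,250),4)
E
```

```text
t: 12.88
ee_pos: [0.4637, 0.3492, 0.0227]
tool_rot: [-0.0, 3.14, 0.001]
wrist_force: [0.4, -0.6, -0.8]
finger_gap: 0.0237
grasp_force: 10.0
t: 13.55
ee_pos: [0.4683, 0.352, 0.157]
tool_rot: [-0.001, 3.127, 0.012]
wrist_force: [2.3, 0.8, 0.3]
finger_gap: 0.0471
grasp_force: 0.0
t: 14.38
ee_pos: [0.4719, -0.0108, 0.1478]
tool_rot: [-0.001, 3.141, -0.0]
wrist_force: [0.1, 0.5, 0.9]
finger_gap: 0.0519
grasp_force: 0.0
t: 14.63
ee_pos: [0.472, -0.0089, 0.1476]
tool_rot: [-0.001, -3.141, -0.001]
wrist_force: [0.0, 0.9, -1.3]
finger_gap: 0.0518
grasp_force: 0.0
[ 0.47199822 -0.00893093  0.14762676] [-1.000e-03 -3.141e+00 -1.000e-03]
468 ((474.6922607421875, -4.876564979553223), 12.05685043334961)
bowl [([0.491, 0.359, 0.008], 0.57, [123, 209])]
wine_cork1 []
```

View pics/bowl.png

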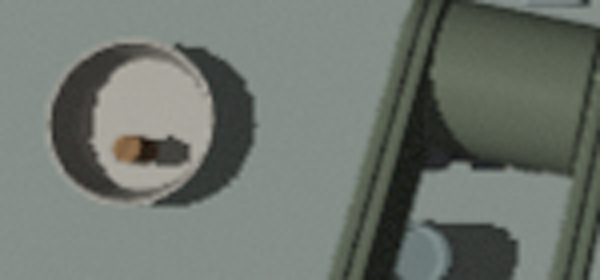

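Cork B stands in the bowl at (127,148). Now cork A: grasp it and carry it to (0.511, 0.349).

```bash
python3 -m inch '[[[-0.002,0.003,0.06],[0,0,0]],[[0,0,0.06],[0,0,0]],[[0,0,0.06],[0,0,0]],[[0,0,0.03],[0,0,0]],[[0,0,0.01],[0,0,0]],[[0,0,0],[0,0,0]],[[0,0,0],[0,0,0]]]'
python3 -m inch '[[[0,0,0],[0,0,0]],[[0,0,0],[0,0,0]],[[0,0,0],[0,0,0]],[[0,0,0],[0,0,0]],[[0,0,0],[0,0,0]],[[0,0,-0.04],[0,0,0]],[[0,0,-0.06],[0,0,0]],[[0,0,-0.06],[0,0,0]],[[0,0,0],[0,0,0]],[[0,0,0],[0,0,0]]]' 0.8 10
```

```text
t: 15.42
ee_pos: [0.4743, -0.007, 0.0166]
tool_rot: [-0.002, 3.14, -0.0]
wrist_force: [0.6, 0.6, -0.1]
finger_gap: 0.0517
grasp_force: 0.0
t: 16.25
ee_pos: [0.4758, -0.008, 0.1146]
tool_rot: [-0.0, 3.135, -0.002]
wrist_force: [-0.8, 0.3, -0.1]
finger_gap: 0.0238
grasp_force: 10.0
```

```bash
python3 -m inch '[[[-0.0062,0.0593,0],[0,0,0]],[[-0.0062,0.0593,0],[0,0,0]],[[-0.0062,0.0593,0],[0,0,0]],[[-0.0062,0.0593,0],[0,0,0]],[[-0.0062,0.0593,0],[0,0,0]],[[-0.0062,0.0593,0],[0,0,0]],[[-0.0062,0.0593,0],[0,0,0]],[[-0.0062,0.0593,0],[0,0,0]],[[-0.0062,0.0593,0],[0,0,0]],[[-0.0062,0.0593,0],[0,0,0]]]'
python3 -m inch '[[[0,0,0],[0,0,0]],[[0,0,0],[0,0,0]],[[0,0,0.05],[0,0,0]],[[0,0,0.05],[0,0,0]],[[0,0,0.03],[0,0,0]],[[0,0,0.012],[0,0,0]],[[0,0,0.006],[0,0,0]],[[0,0,0],[0,0,0]],[[0,0,0],[0,0,0]]]'
```

```text
t: 17.08
ee_pos: [0.5089, 0.3494, 0.1094]
tool_rot: [0.001, -3.138, 0.003]
wrist_force: [-0.1, -0.3, -0.6]
finger_gap: 0.0241
grasp_force: 10.0
t: 17.83
ee_pos: [0.511, 0.3476, 0.0234]
tool_rot: [0.001, 3.141, 0.0]
wrist_force: [0.1, 0.4, -0.3]
finger_gap: 0.0235
grasp_force: 10.0
```

```bash
python3 -m inch '[[[0,0,0],[0,0,0]],[[0,0,0],[0,0,0]],[[0,0,0],[0,0,0]],[[0,0,-0.03],[0,0,0]],[[0,0,-0.06],[0,0,0]],[[0,0,-0.06],[0,0,0]],[[0,0,-0.06],[0,0,0]],[[0,0,0],[0,0,0]]]' 0
python3 -m inch '[[[0.0021,-0.059,0],[0,0,0]],[[0.0021,-0.059,0],[0,0,0]],[[0.0021,-0.059,0],[0,0,0]],[[0.0021,-0.059,0],[0,0,0]],[[0.0021,-0.059,0],[0,0,0]],[[0.0021,-0.059,0],[0,0,0]],[[0.0021,-0.059,0],[0,0,0]],[[0,0,0],[0,0,0]],[[0,0,0],[0,0,0]],[[0,0,0],[0,0,0]]]' -0.3
python3 - <<'E'
from h import *
s=bot.get_state();print(s["ee_pos"],s["tool_rot"].round(3))
im=bot.get_image("wrist");P=cloud(im);save(im,"pics/w3.png")
m=(np.hypot(P[...,0]-.502,P[...,1]-.101)<.035)&(P[...,2]>.029)&(P[...,2]<.042)
q=P[m];print(len(q),cv2.minAreaRect((q[:,:2]*1000).astype(np.float32)))
im=bot.get_image("side");P=cloud(im)
m=(np.hypot(P[...,0]-.485,P[...,1]-.349)<.06)&(P[...,2]>.042)
q=P[m];print("cork tops",len(q),q.round(3)[::6].tolist())
E
```

```text
t: 18.5
ee_pos: [0.5159, 0.3513, 0.159]
tool_rot: [-0.001, 3.126, 0.012]
wrist_force: [1.5, 0.2, 0.1]
finger_gap: 0.0469
grasp_force: 0.0
t: 19.33
ee_pos: [0.5018, 0.1008, 0.1491]
tool_rot: [0.0, 3.141, 0.001]
wrist_force: [-0.2, -0.0, 0.0]
finger_gap: 0.061
grasp_force: 0.0
[0.50184869 0.10082367 0.14911903] [0.000e+00 3.141e+00 1.000e-03]
1003 ((504.1263122558594, 104.65287017822266), (33.936195373535156, 33.754451751708984), 15.484779357910156)
cork tops 285 [[0.514, 0.336, 0.05], [0.51, 0.338, 0.051], [0.514, 0.341, 0.05], [0.503, 0.34, 0.051], [0.511, 0.345, 0.052], [0.522, 0.348, 0.049], [0.51, 0.347, 0.052], [0.5, 0.343, 0.05], [0.512, 0.349, 0.051], [0.502, 0.345, 0.05], [0.513, 0.35, 0.049], [0.502, 0.35, 0.052], [0.466, 0.339, 0.05], [0.514, 0.355, 0.051], [0.504, 0.351, 0.05], [0.47, 0.342, 0.05], [0.46, 0.339, 0.05], [0.511, 0.357, 0.052], [0.501, 0.353, 0.05], [0.469, 0.347, 0.052], [0.459, 0.342, 0.05], [0.513, 0.358, 0.05], [0.502, 0.355, 0.05], [0.471, 0.347, 0.049], [0.46, 0.345, 0.051], [0.511, 0.361, 0.051], [0.502, 0.357, 0.049], [0.47, 0.35, 0.05], [0.46, 0.347, 0.05], [0.512, 0.359, 0.046], [0.502, 0.356, 0.046], [0.469, 0.352, 0.05], [0.459, 0.349, 0.05], [0.513, 0.359, 0.043], [0.502, 0.356, 0.043], [0.465, 0.354, 0.05], [0.455, 0.351, 0.05], [0.47, 0.357, 0.05], [0.46, 0.354, 0.05], [0.472, 0.356, 0.046], [0.46, 0.358, 0.051], [0.452, 0.348, 0.043], [0.462, 0.36, 0.05], [0.452, 0.353, 0.046], [0.464, 0.36, 0.047], [0.454, 0.355, 0.044], [0.46, 0.358, 0.043], [0.46, 0.359, 0.042]]
```

View pics/w3.png

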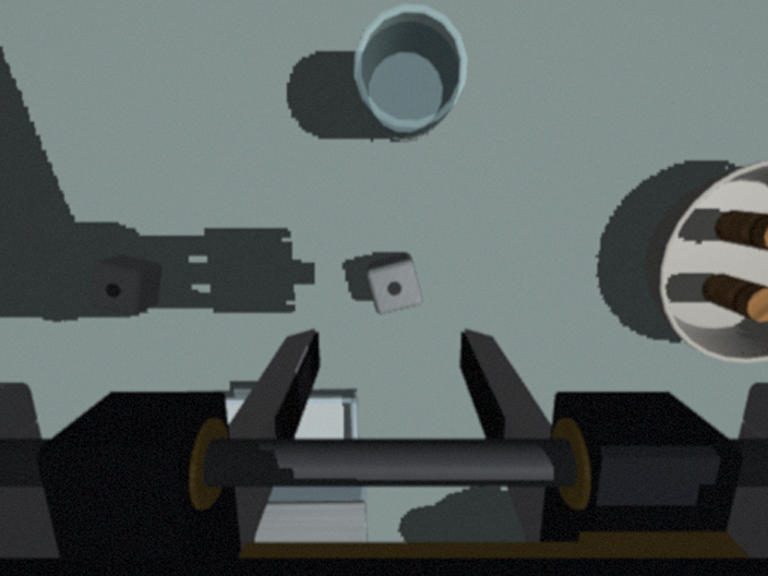

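Both corks stand in the bowl (right edge, around (750,230) and (760,300)). Cube A is at (395,285), yaw about 15°. Turn, go down, grip.

```bash
python3 -m inch '[[[-0.002,0.003,0],[0,0,-0.17]],[[0,0,0.02],[0,0,-0.17]],[[0,0,0.05],[0,0,-0.17]],[[0,0,0.06],[0,0,0]],[[0,0,0.06],[0,0,0]],[[0,0,0.022],[0,0,0]],[[0,0,0],[0,0,0]],[[0,0,0],[0,0,0]]]'
python3 -m inch '[[[0,0,0],[0,0,0]],[[0,0,0],[0,0,0]],[[0,0,0],[0,0,0]],[[0,0,0],[0,0,0]],[[0,0,0],[0,0,0]],[[0,0,0],[0,0,0]]]' 0.6 25
python3 -m inch '[[[0,0,-0.03],[0,0,0]],[[0,0,-0.06],[0,0,0]],[[0,0,-0.06],[0,0,0.17]],[[0,0,0],[0,0,0.17]],[[0,0,0],[0,0,0.17]],[[0,0,0],[0,0,0]],[[0,0,0],[0,0,0]]]'
```

```text
t: 20.1
ee_pos: [0.5023, 0.1035, 0.0211]
tool_rot: [0.422, -3.111, -0.0]
wrist_force: [0.6, 0.4, -0.5]
finger_gap: 0.0608
grasp_force: 0.0
t: 20.6
ee_pos: [0.5039, 0.1025, 0.023]
tool_rot: [-0.418, 3.111, 0.0]
wrist_force: [-0.4, 0.5, 5.1]
finger_gap: 0.0334
grasp_force: 25.0
t: 21.18
ee_pos: [0.5024, 0.1022, 0.1115]
tool_rot: [0.004, -3.141, 0.0]
wrist_force: [0.3, 0.1, -0.8]
finger_gap: 0.0338
grasp_force: 25.0
```

```bash
python3 -m inch '[[[-0.0537,-0.0278,0],[0,0,0]],[[-0.0537,-0.0278,0],[0,0,0]],[[-0.0537,-0.0278,0],[0,0,0]],[[-0.0537,-0.0278,0],[0,0,0]],[[0,0,0],[0,0,0]],[[0,0,0],[0,0,0]],[[0,0,0.04],[0,0,0]],[[0,0,0.03],[0,0,0]],[[0,0,0],[0,0,0]],[[0,0,0],[0,0,0]]]'
python3 - <<'E'
from h import *
s=bot.get_state();print(s["ee_pos"],s["tool_rot"].round(3))
im=bot.get_image("top");save(im,"pics/t2.png",(170,120,290,210),5)
E
```

```text
t: 22.02
ee_pos: [0.629, 0.0365, 0.068]
tool_rot: [0.003, -3.136, -0.001]
wrist_force: [0.3, 0.2, -0.3]
finger_gap: 0.034
grasp_force: 25.0
[0.62903738 0.03653158 0.06802918] [ 3.000e-03 -3.136e+00 -1.000e-03]
```

View pics/t2.png

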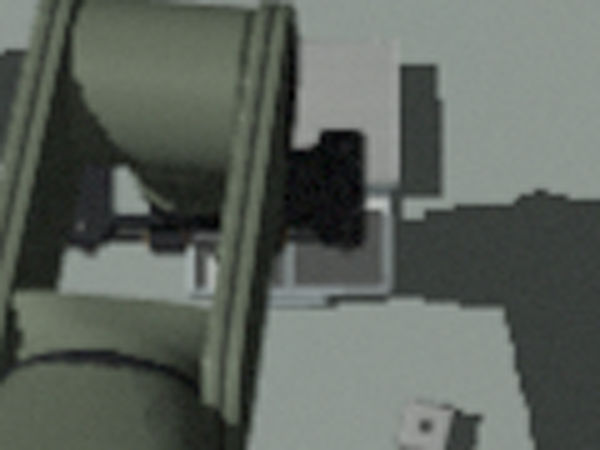

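The arm hides the compartment in this view, and the drawer's edges at (195–390, 200–300) match my estimate. Lowering gently.

```bash
python3 -m inch '[[[0,0,0.03],[0,0,0]],[[0,0,0.02],[0,0,0]],[[0,0,0.01],[0,0,0]],[[0,0,0],[0,0,0]],[[0,0,0],[0,0,0]],[[0,0,0],[0,0,0]]]'
python3 -m inch '[[[0,0,0.005],[0,0,0]],[[0,0,0.005],[0,0,0]],[[0,0,0],[0,0,0]],[[0,0,0],[0,0,0]]]'
```

```text
t: 22.57
ee_pos: [0.6325, 0.0357, 0.0347]
tool_rot: [-0.001, 3.14, -0.0]
wrist_force: [0.6, 0.6, -0.7]
finger_gap: 0.0336
grasp_force: 25.0
t: 22.9
ee_pos: [0.6317, 0.0357, 0.0277]
tool_rot: [0.001, -3.141, -0.0]
wrist_force: [0.6, 0.2, -1.2]
finger_gap: 0.0339
grasp_force: 25.0
```

```bash
python3 -m inch '[[[0,0,0.004],[0,0,0]],[[0,0,0],[0,0,0]],[[0,0,0],[0,0,0]],[[0,0,0],[0,0,0]]]'
```

```text
t: 23.23
ee_pos: [0.6322, 0.0357, 0.0271]
tool_rot: [-0.001, 3.141, -0.0]
wrist_force: [-3.6, 0.2, 7.2]
finger_gap: 0.0336
grasp_force: 25.0
```

```bash
python3 -m inch '[[[0,0,0],[0,0,0]],[[0,0,0],[0,0,0]],[[0,0,0],[0,0,0]],[[0,0,-0.02],[0,0,0]],[[0,0,-0.06],[0,0,0]],[[0,0,-0.06],[0,0,0]],[[0,0,-0.06],[0,0,0]],[[0,0,0],[0,0,0]],[[0,0,0],[0,0,0]]]' -0.1
python3 -m inch '[[[0.0432,-0.0427,0],[0,0,0]],[[0.0432,-0.0427,0],[0,0,0]],[[0.0432,-0.0427,0],[0,0,0]],[[0.0432,-0.0427,0],[0,0,0]],[[0.0432,-0.0427,0],[0,0,0]],[[0,0,0],[0,0,0]],[[0,0,0],[0,0,0]],[[0,0,0],[0,0,0]]]' -0.3
python3 - <<'E'
from h import *
s=bot.get_state();print(s["ee_pos"],s["tool_rot"].round(3))
im=bot.get_image("wrist");P=cloud(im);save(im,"pics/w4.png")
m=(np.hypot(P[...,0]-.5025,P[...,1]+.092)<.035)&(P[...,2]>.029)&(P[...,2]<.042)
q=P[m];print(len(q),cv2.minAreaRect((q[:,:2]*1000).astype(np.float32)))
im=bot.get_image("side");P=cloud(im);save(im,"pics/s4.png",(140,150,340,260),4)
E
```

```text
t: 23.98
ee_pos: [0.6347, 0.0355, 0.1501]
tool_rot: [-0.001, 3.133, -0.001]
wrist_force: [0.6, -0.4, 0.2]
finger_gap: 0.0517
grasp_force: 0.0
t: 24.65
ee_pos: [0.502, -0.0922, 0.1448]
tool_rot: [-0.001, -3.141, -0.001]
wrist_force: [0.3, -0.2, -1.0]
finger_gap: 0.0613
grasp_force: 0.0
[ 0.50203982 -0.09215159  0.14475575] [-1.000e-03 -3.141e+00 -1.000e-03]
1028 ((505.3240966796875, -88.78074645996094), (33.79923629760742, 34.1885871887207), 76.52687072753906)
```

View pics/s4.png

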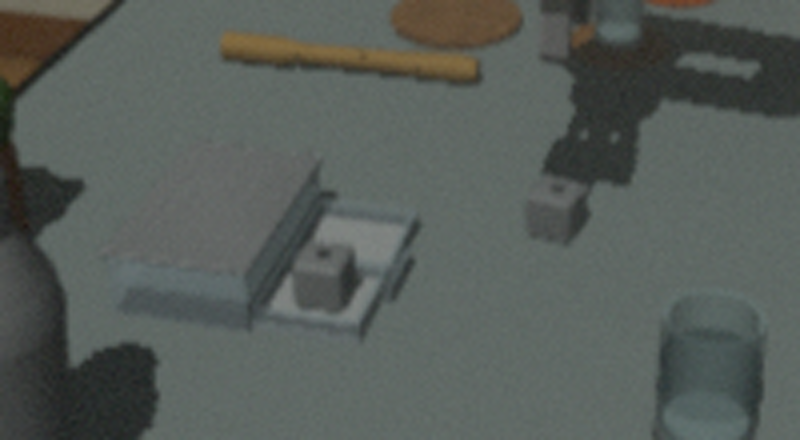

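Cube A sits flat in the near compartment at (325,275). Cube B is at (557,208), yaw about −13.5°. Grasp it.

```bash
python3 -m inch '[[[-0.003,0.002,0],[0,0,0.2265]],[[0,0,0.02],[0,0,0.2265]],[[0,0,0.05],[0,0,0]],[[0,0,0.06],[0,0,0]],[[0,0,0.055],[0,0,0]],[[0,0,0.022],[0,0,0]],[[0,0,0],[0,0,0]],[[0,0,0],[0,0,0]]]'
python3 -m inch '[[[0,0,0],[0,0,0]],[[0,0,0],[0,0,0]],[[0,0,0],[0,0,0]],[[0,0,0],[0,0,0]],[[0,0,0],[0,0,0]],[[0,0,0],[0,0,0]]]' 0.6 25
python3 -m inch '[[[0,0,-0.03],[0,0,0]],[[0,0,-0.06],[0,0,0]],[[0,0,-0.06],[0,0,-0.2265]],[[0,0,0],[0,0,-0.2265]],[[0,0,0],[0,0,0]],[[0,0,0],[0,0,0]]]'
```

```text
t: 25.42
ee_pos: [0.5041, -0.0902, 0.0204]
tool_rot: [-0.368, -3.118, -0.001]
wrist_force: [0.1, -0.3, -0.2]
finger_gap: 0.0611
grasp_force: 0.0
t: 25.92
ee_pos: [0.5051, -0.0915, 0.0224]
tool_rot: [0.371, 3.117, -0.0]
wrist_force: [0.3, 0.8, 4.5]
finger_gap: 0.0334
grasp_force: 25.0
t: 26.42
ee_pos: [0.5035, -0.0912, 0.111]
tool_rot: [-0.004, -3.141, -0.0]
wrist_force: [0.4, -0.4, -1.8]
finger_gap: 0.0337
grasp_force: 25.0
```

```bash
python3 -m inch '[[[-0.0534,0.0242,0],[0,0,0]],[[-0.0534,0.0242,0],[0,0,0]],[[-0.0534,0.0242,0],[0,0,0]],[[-0.0534,0.0242,0],[0,0,0]],[[0,0,0],[0,0,0]],[[0,0,0],[0,0,0]],[[0,0,0.05],[0,0,0]],[[0,0,0.04],[0,0,0]],[[0,0,0],[0,0,0]],[[0,0,0],[0,0,0]]]'
python3 -m inch '[[[0,0,0.02],[0,0,0]],[[0,0,0.015],[0,0,0]],[[0,0,0.007],[0,0,0]],[[0,0,0.005],[0,0,0]],[[0,0,0],[0,0,0]],[[0,0,0],[0,0,0]]]'
python3 -m inch '[[[0,0,0.004],[0,0,0]],[[0,0,0],[0,0,0]],[[0,0,0],[0,0,0]]]'
```

```text
t: 27.25
ee_pos: [0.6285, -0.0332, 0.0545]
tool_rot: [-0.002, -3.134, -0.002]
wrist_force: [0.6, 0.4, -0.0]
finger_gap: 0.0339
grasp_force: 25.0
t: 27.75
ee_pos: [0.6324, -0.0331, 0.0293]
tool_rot: [-0.001, 3.141, -0.0]
wrist_force: [1.1, -0.4, -0.8]
finger_gap: 0.0336
grasp_force: 25.0
t: 28.0
ee_pos: [0.6324, -0.0331, 0.0268]
tool_rot: [-0.001, 3.141, -0.0]
wrist_force: [0.1, 0.4, -0.0]
finger_gap: 0.0336
grasp_force: 25.0
```

Nearly seated, so one more small step. Then release, rise and back away toward the robot.

```bash
python3 -m inch '[[[0,0,0.0025],[0,0,0]],[[0,0,0],[0,0,0]],[[0,0,0],[0,0,0]]]'
python3 -m inch '[[[0,0,0],[0,0,0]],[[0,0,0],[0,0,0]],[[0,0,0],[0,0,0]],[[0,0,-0.02],[0,0,0]],[[0,0,-0.06],[0,0,0]],[[0,0,-0.06],[0,0,0]],[[0,0,-0.06],[0,0,0]],[[0,0,-0.06],[0,0,0]],[[0,0,0],[0,0,0]],[[0,0,0],[0,0,0]]]' -0.1
python3 -m inch '[[[0.05,0,0],[0,0,0]],[[0.05,0,0],[0,0,0]],[[0.05,0,0],[0,0,0]],[[0.05,0,0],[0,0,0]],[[0.05,-0.03,0],[0,0,0]],[[0,-0.05,0],[0,0,0]],[[0,-0.05,0],[0,0,0]],[[0,0,0],[0,0,0]],[[0,0,0],[0,0,0]]]'
python3 - <<'E'
from h import *
s=bot.get_state();print(s["ee_pos"])
im=bot.get_image("side");save(im,"pics/s5.png");P=cloud(im)
for cam in("top","side"):
    im=bot.get_image(cam);P=cloud(im)
    for n,c,r,a,b in(("A",(.632,.036),.035,.032,.044),("B",(.632,-.033),.035,.032,.044),("jig",(.514,-.397),.04,.05,.075)):
        q=P[(np.hypot(P[...,0]-c[0],P[...,1]-c[1])<r)&(P[...,2]>a)&(P[...,2]<b)]
        if len(q)>4: print(cam,n,len(q),q.mean(0).round(3),np.percentile(q[:,2],[5,95]).round(3),np.round(cv2.minAreaRect((q[:,:2]*1000).astype(np.float32))[0],1))
    if cam=="top": print([(d["point"].round(3) if hasattr(d["point"],"round") else d["point"]) for d in bot.find_in("shaker","top")+bot.find_in("muddler","top")])
E
```

```text
t: 28.25
ee_pos: [0.6326, -0.0332, 0.0265]
tool_rot: [-0.001, 3.141, -0.0]
wrist_force: [-2.8, 0.7, 6.5]
finger_gap: 0.0335
grasp_force: 25.0
t: 29.08
ee_pos: [0.6348, -0.0336, 0.1859]
tool_rot: [-0.001, 3.133, -0.003]
wrist_force: [-0.1, -0.3, -0.7]
finger_gap: 0.0517
grasp_force: 0.0
t: 29.83
ee_pos: [0.4811, -0.1117, 0.1799]
tool_rot: [-0.004, -3.139, -0.002]
wrist_force: [0.9, 0.3, -0.5]
finger_gap: 0.0519
grasp_force: 0.0
[ 0.48112323 -0.11173422  0.17989235]
top A 99 [0.63  0.032 0.039] [0.036 0.042] [640.4  31.7]
top B 98 [ 0.629 -0.036  0.039] [0.035 0.043] [629.2 -36.2]
top jig 98 [ 0.514 -0.399  0.061] [0.051 0.072] [ 513.  -398.6]
[[0.717, 0.2418, 0.1546], [0.7209, -0.2944, 0.0175], [0.6268, -0.0338, 0.0416]]
side A 112 [0.629 0.04  0.038] [0.033 0.04 ] [629.8  36.9]
side B 99 [ 0.629 -0.028  0.037] [0.033 0.04 ] [629.  -31.4]
side jig 74 [ 0.506 -0.393  0.061] [0.052 0.069] [ 506.  -397.2]
```

View pics/s5.png

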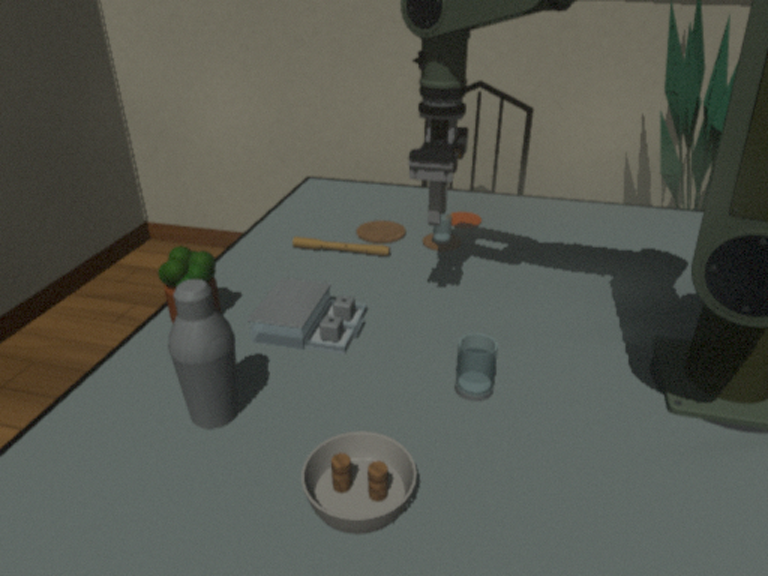

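The side view shows both corks in the bowl at (341,472) and (378,480). The cubes lie in the two compartments at (331,327) and (344,307), and the jigger stands on the small coaster at (442,232). The shaker and muddler haven't moved and the gripper is clear, so I'm handing in.

```bash
python3 -c "
from workcell import bot
print(bot.close_job())"
```

```text
the job is handed in; nothing more can be done
None
```

I handed the job in after about 30 s of robot time, and no verdict came back: by the last camera check, there is one cube in each drawer compartment, both corks stand in the bowl, the small jigger stands on the small cork coaster, and the shaker and muddler are where they started.

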